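# Hand out the air-flow meters from the charging dock

### The arm

A 7-joint arm with a two-finger parallel gripper is mounted at the origin on the work surface. World frame = base frame: x ahead of the robot, y to its left, z up, the work surface at z = 0. Lengths are in m, angles in rad, forces in N, time in s.
With the tool pointing down it reaches from about 0.4 to 0.85 m from the base axis. Payload 4.5 kg.
Tool frame: the origin (TCP) lies on the mounting face of the last link; the fingertips stand 166 mm ahead of it and the grasp point (between the pads) lies 147 mm ahead of it; z points along the fingers, y is the line along which they close (so a half turn about z gives the same grasp; the last joint's range is limited). The gripper opens to 88 mm and grips with 3 to 60 N. Pads are 18 mm wide; open, the fingers measure 123 mm over their backs; the gripper's body (75 mm by 187 mm) begins 45 mm behind the grasp point.
Start: joints at [1.158, 0.689, -0.195, 1.565, 0.157, 0.902, -0.215], TCP at [0.27, -0.564, 0.405] pointing down, gripper open.
Joint ranges: [-3.01, 3.01], [-0.46, 2.08], [-1.47, 1.51], [0.13, 2.56], [-1, 4.14], [0.04, 2.09], [-2.66, 2.66]. Speed limits (rad/s): [2.57, 2.57, 3.14, 3.14, 3.14, 3.14, 3.14].

### API

Orientations are given as a unit quaternion [x, y, z, w].
In Python, from cell import movep, move_straight, goto_joints, grip, sleep, inverse_kinematics, sense, read_camera, MotionError, finish_job gives the robot as it stands. Calls block until the motion is done:
- movep(position, orientation): joint-space move of the TCP to a pose.
- move_straight(position, orientation=None, vel=0.15, guard=None): straight line of the TCP; orientation=None keeps the orientation; vel is the mean speed in m/s. With guard (N) it stops when the force on the tool has changed by that much, and returns True; else False.
- goto_joints(angles): joint-space move.
- grip(opening): opening from 0.0 (shut) to 1.0 (fully open); the grip force is fixed at half the most; returns when the fingers have stopped.
- sleep(seconds).
- inverse_kinematics(position, orientation): joint angles nearest the present ones, or None.
- sense(): the state.
- read_camera(name): name is "scene" or "top" or "wrist"; returns a dict with "color" (420x560x3 uint8, blue, green, red), "camera_matrix" (3x3 intrinsics, pixels), "T" (4x4, takes a point from camera to world coordinates). Camera axes: x right, y down, z forward; pixel columns grow to the right and rows downward; lengths in m; the calibration is good to about 2 mm. The wrist camera is an equidistant fisheye: a pixel r from the principal point sees the ray r / f radians off the axis. A picture is of the moment at which its call begins. There is no depth.
A pose or a line that the arm cannot do raises MotionError and nothing moves.
- finish_job(): hands the job in; it is judged then, once.
The state is a dict: "time_s": time; "joints": joint angles; "dq": joint speeds; "joint_efforts": joint torques, N m; "eef_pos": TCP position; "tool_rot": TCP orientation; "contact_force": force on the tool from outside, world axes, zero at the start; "moment": the same for the moment, N m; "grip_width": opening from 0.0 (shut) to 1.0 (fully open); "gripper_force": force on a finger pad.
Only numpy, scipy, OpenCV 4.12 (cv2) and the standard library are available. Lean on these libraries where they do the work, as an engineer would, in place of code of your own. Each camera call takes 0.05 s, during which the arm holds its last target. There are 200 camera calls.

### The job

Get the hire meters ready for pick-up: first push the dock's toggle switch fully over, away from the robot, so that it is off before any meter leaves its socket; then pull each air-flow meter straight up out of its sprung socket and stand it upright on its narrow foot, whole foot on the rubber mat, released and standing still. Finish with a dust cover lying flat and centred over each of the dock's three sockets, also any that was empty from the start. Never let a meter tip over, and leave the registers, pen cup and tape dispenser where they are.

Things in the scene. Friction and masses are not known exactly. Their poses are not given: they have to be found in the camera images.
- dock: grey charging dock, fixed, 120 (x) x 300 (y) x 50 mm, three sockets in a row along its y, 100 mm apart. Origin: centre of its underside; x points away from the robot, z up
- socket0 (a point): centre of the mouth of a rectangular dock socket 37.5 (dock x) x 33.5 (dock y) mm, 32 mm deep, on the dock's top face, 50 mm above its underside. A sprung ball in its front wall snaps into a meter's groove; the straight pull up takes about 10 N over the first 20 mm, then the meter is loose; clear after 32 mm
- socket1 (a point): centre of the mouth of a rectangular dock socket 37.5 (dock x) x 33.5 (dock y) mm, 32 mm deep, on the dock's top face, 50 mm above its underside. A sprung ball in its front wall snaps into a meter's groove; the straight pull up takes about 10 N over the first 20 mm, then the meter is loose; clear after 32 mm
- socket2 (a point): centre of the mouth of a rectangular dock socket 37.5 (dock x) x 33.5 (dock y) mm, 32 mm deep, on the dock's top face, 50 mm above its underside. A sprung ball in its front wall snaps into a meter's groove; the straight pull up takes about 10 N over the first 20 mm, then the meter is loose; clear after 32 mm
- meter0: air-flow meter, 200 mm tall, 0.3 kg, top-heavy (mass centre 134 mm up); may be absent. Straight black handle 36 (x) x 32 (y) mm, 0 to 115 mm up, its flat end the foot; above it an upright grey disc head, diameter 90, 28 mm thick along y, centre 155 mm up: pinch it across y from above. Origin: centre of the foot underside, z up. Starts 32 mm deep in a socket, held by a groove at 11 to 25 mm
- meter1: air-flow meter, 200 mm tall, 0.3 kg, top-heavy (mass centre 134 mm up); may be absent. Straight black handle 36 (x) x 32 (y) mm, 0 to 115 mm up, its flat end the foot; above it an upright grey disc head, diameter 90, 28 mm thick along y, centre 155 mm up: pinch it across y from above. Origin: centre of the foot underside, z up. Starts 32 mm deep in a socket, held by a groove at 11 to 25 mm
- meter2: air-flow meter, 200 mm tall, 0.3 kg, top-heavy (mass centre 134 mm up); may be absent. Straight black handle 36 (x) x 32 (y) mm, 0 to 115 mm up, its flat end the foot; above it an upright grey disc head, diameter 90, 28 mm thick along y, centre 155 mm up: pinch it across y from above. Origin: centre of the foot underside, z up. Starts 32 mm deep in a socket, held by a groove at 11 to 25 mm
- cover0: white dust cover: flat plate 80 (x) x 70 (y) x 8 mm with an upright grip ridge on top, 52 (x) x 16 (y) mm, rising from 8 to 36 mm; 0.08 kg, loose on the counter. Origin: centre of the plate's underside, z up
- cover1: white dust cover: flat plate 80 (x) x 70 (y) x 8 mm with an upright grip ridge on top, 52 (x) x 16 (y) mm, rising from 8 to 36 mm; 0.08 kg, loose on the counter. Origin: centre of the plate's underside, z up
- cover2: white dust cover: flat plate 80 (x) x 70 (y) x 8 mm with an upright grip ridge on top, 52 (x) x 16 (y) mm, rising from 8 to 36 mm; 0.08 kg, loose on the counter. Origin: centre of the plate's underside, z up
- mat: grey rubber mat, fixed, 140 (x) x 300 (y) x 4 mm. Origin: centre of its underside; its top is 4 mm up
- switch (a joint): angle of the dock's toggle switch lever: about 0 = on (leaning towards the robot), 1.0 = off (leaning away from the robot, at its stop). Stays where it is left; about 1 N at the tip moves it
- switch_tip (a point): centre of the black ball, diameter 26 mm, on the tip of the 10 mm thick toggle lever, 70 mm from the pivot; it swings over the top along the switch block's x
- switch_base: grey block of the toggle switch, 70 (x) x 50 (y) x 25 mm, fixed on the counter; the lever's pivot is 22 mm above its underside. Origin: centre of its underside; x is the way the lever is pushed to switch off, z up
- registers: bystander: stack of three white louvred air registers, lowest 140 x 320 mm, 108 mm high. Origin: centre of the underside
- pencup: bystander: dark pen cup with pens, diameter 76 mm, 150 mm high with its pens. Origin: centre of the underside
- tape: bystander: yellow tape dispenser, 70 x 150 x 80 mm. Origin: centre of the underside
Mind the look-alikes: they are no part of the job. What is shaped like the cover2 but green or turquoise is not meant. What is shaped like the meter2 but orange is not meant.

How it is judged:
On the way:
1. the dock is switched off: lever pushed over to at least 0.85 rad (value of joint switch above 0.85 rad), for 0.2 s.
At the end, for the whole second after the job is handed in: Switch beyond 0.85 rad; every meter present stands free and still on the mat, within 0.06 rad of upright, at most 55 mm (mat x) and 135 mm (mat y) from its centre; each of the three sockets has a cover flat on the dock (0.06 rad), centred within 12 mm (value of joint switch above 0.85 rad and angle between each of meter0, meter1, meter2's own z axis and vertical below 0.06 rad and x of meter0 in the frame of mat between -0.055 and 0.055 m and y of meter0 in the frame of mat between -0.135 and 0.135 m and z of meter0 in the frame of mat between -0.002 and 0.009 m and linear speed of each of meter0, meter1, meter2 below 0.02 m/s and angular speed of each of meter0, meter1, meter2 below 0.1 rad/s and x of meter1 in the frame of mat between -0.055 and 0.055 m and y of meter1 in the frame of mat between -0.135 and 0.135 m and z of meter1 in the frame of mat between -0.002 and 0.009 m and x of meter2 in the frame of mat between -0.055 and 0.055 m and y of meter2 in the frame of mat between -0.135 and 0.135 m and z of meter2 in the frame of mat between -0.002 and 0.009 m and ((horizontal distance between cover0 and socket0 below 0.012 m and angle between cover0's own z axis and vertical below 0.06 rad and z of cover0 in the frame of dock between 0.045 and 0.055 m and linear speed of cover0 below 0.02 m/s) or (horizontal distance between cover1 and socket0 below 0.012 m and angle between cover1's own z axis and vertical below 0.06 rad and z of cover1 in the frame of dock between 0.045 and 0.055 m and linear speed of cover1 below 0.02 m/s) or (horizontal distance between cover2 and socket0 below 0.012 m and angle between cover2's own z axis and vertical below 0.06 rad and z of cover2 in the frame of dock between 0.045 and 0.055 m and linear speed of cover2 below 0.02 m/s)) and ((horizontal distance between cover0 and socket1 below 0.012 m and angle between cover0's own z axis and vertical below 0.06 rad and z of cover0 in the frame of dock between 0.045 and 0.055 m and linear speed of cover0 below 0.02 m/s) or (horizontal distance between cover1 and socket1 below 0.012 m and angle between cover1's own z axis and vertical below 0.06 rad and z of cover1 in the frame of dock between 0.045 and 0.055 m and linear speed of cover1 below 0.02 m/s) or (horizontal distance between cover2 and socket1 below 0.012 m and angle between cover2's own z axis and vertical below 0.06 rad and z of cover2 in the frame of dock between 0.045 and 0.055 m and linear speed of cover2 below 0.02 m/s)) and ((horizontal distance between cover0 and socket2 below 0.012 m and angle between cover0's own z axis and vertical below 0.06 rad and z of cover0 in the frame of dock between 0.045 and 0.055 m and linear speed of cover0 below 0.02 m/s) or (horizontal distance between cover1 and socket2 below 0.012 m and angle between cover1's own z axis and vertical below 0.06 rad and z of cover1 in the frame of dock between 0.045 and 0.055 m and linear speed of cover1 below 0.02 m/s) or (horizontal distance between cover2 and socket2 below 0.012 m and angle between cover2's own z axis and vertical below 0.06 rad and z of cover2 in the frame of dock between 0.045 and 0.055 m and linear speed of cover2 below 0.02 m/s))); the robot touches nothing.
It fails at once if a meter leaves its socket while the dock is still switched on (value of joint switch below 0.85 rad and distance of any of meter0, meter1, meter2 from where it was at the start of the episode above 0.015 m).
It fails at once if a meter tips over (angle between any of meter0, meter1, meter2's own z axis and vertical above 0.6 rad).
It fails at once if the register stack, pen cup or tape dispenser is moved more than 3 cm (distance of any of registers, pencup, tape from where it was at the start of the episode above 0.03 m).
Of meter0, meter1, meter2 only 2 to 3 are there at a start; the rules pass over those that are not, and their reading is None.
At some moment in a run one of cover0, cover1, cover2 may be knocked a few centimetres aside while the robot is not near it.
It also fails if it takes over 210 s, if anything falls off the work surface, if the arm or the gripper's body presses on something with over 40 N, if the wrist force passes 120 N, or if a joint passes its speed limit or range.

## Working session

There is one attempt and no reset: what is moved stays moved. The work goes in short steps, each a Python script; the robot and the scene stay as the last script left them, time stands still between calls to the robot, and variables do not carry over. Pictures are saved under pics/ and viewed, at most 14 in all, crops included, and the job is handed in when it is done.

```bash
ls; mkdir -p pics; python3 - <<'E'
from cell import *
import cv2,numpy as np
for n in("scene","top"):
    c=read_camera(n); cv2.imwrite(f"pics/{n}0.png",c["color"]); print(n,c["camera_matrix"].round(1).tolist(),c["T"].round(4).tolist())
s=sense();print(s)
E
```

```text
pics
scene [[392.9, 0.0, 274.5], [0.0, 392.9, 211.9], [0.0, 0.0, 1.0]] [[-0.7937, 0.3253, -0.514, 1.1942], [0.6079, 0.4559, -0.6501, 0.8129], [0.0229, -0.8285, -0.5595, 0.8038], [0.0, 0.0, 0.0, 1.0]]
top [[518.9, 0.0, 282.4], [0.0, 518.9, 215.1], [0.0, 0.0, 1.0]] [[-0.0199, -0.988, 0.1533, 0.2957], [-0.9997, 0.0221, 0.0125, -0.0119], [-0.0158, -0.153, -0.9881, 1.7606], [0.0, 0.0, 0.0, 1.0]]
{'time_s': 0.1, 'joints': array([ 1.15780514,  0.68990056, -0.19452941,  1.56621225,  0.15729835,
        0.9024626 , -0.21509007]), 'dq': array([ 0.00070563, -0.00164073,  0.00090518, -0.00339044, -0.00123422,
       -0.00080428,  0.00038965]), 'joint_efforts': array([-2.74147933e-03, -5.28494954e+01, -1.27152644e+00, -1.53834218e+01,
       -5.26591949e-02,  2.08978767e-03,  4.43163219e-05]), 'eef_pos': array([ 0.26990934, -0.5634045 ,  0.40399736]), 'tool_rot': array([ 9.75140637e-01,  2.21585433e-01, -2.26076823e-04, -7.63304225e-04]), 'contact_force': array([ 0.95297914, -0.38431536,  0.5763969 ]), 'moment': array([ 0.01535057, -0.0342473 ,  0.05027219]), 'gripper_force': 0.0, 'grip_width': 0.9971527050404442}
```

View pics/scene0.png

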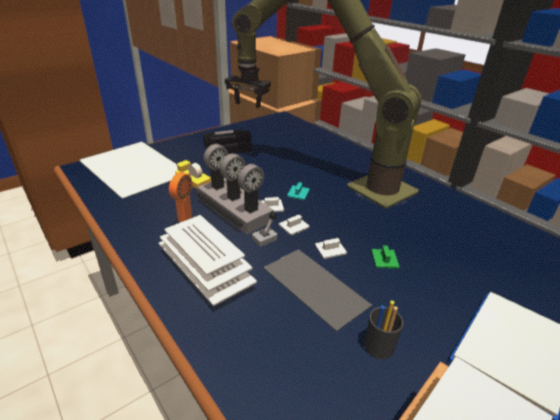

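View pics/top0.png

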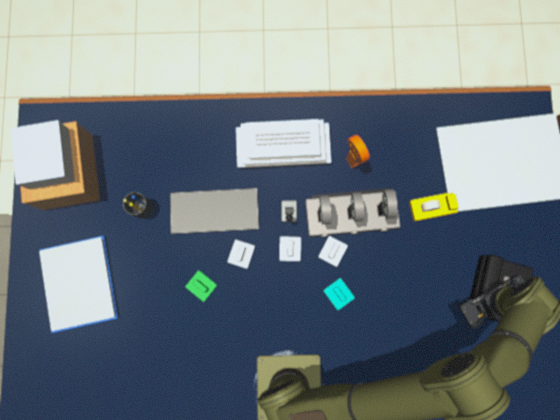

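Top view: the three meters stand in the dock at about (326,210), (358,208) and (389,206). The orange look-alike is at (358,150).

- **Covers:** white ones at (240,254), (290,248) and (333,250). Look-alikes are green (201,286) and turquoise (339,293).
- **Other targets:** switch at (289,210), mat at (214,211).

I choose the grey meters and the white covers, and will check them in one crop.

```bash
cat > h.py <<'E'
from cell import *
import cv2,numpy as np
from scipy.spatial.transform import Rotation as R
def ray(c,uv):
    uv=np.atleast_2d(np.float32(uv)); K=c["camera_matrix"]
    d=np.c_[(uv-[K[0,2],K[1,2]])/[K[0,0],K[1,1]],np.ones(len(uv))]@c["T"][:3,:3].T
    return c["T"][:3,3],d
def onplane(c,uv,z):
    o,d=ray(c,uv); return o+d*((z-o[2])/d[:,2])[:,None]
def proj(c,p):
    q=(np.atleast_2d(p)-c["T"][:3,3])@c["T"][:3,:3]; K=c["camera_matrix"]
    return q[:,:2]/q[:,2:]*K[0,0]+[K[0,2],K[1,2]]
def rects(c,mask,z,amin=80):
    out=[]
    for k in cv2.findContours(mask,cv2.RETR_EXTERNAL,cv2.CHAIN_APPROX_NONE)[0]:
        if cv2.contourArea(k)<amin: continue
        p=onplane(c,k[:,0],z)[:,:2].astype(np.float32)
        (x,y),(w,h),a=cv2.minAreaRect(p*1000); out.append((round(x/1000,4),round(y/1000,4),round(w),round(h),round(a,1)))
    return out
E
python3 - <<'E'
from h import *
c=read_camera("top"); im=c["color"]; hsv=cv2.cvtColor(im,cv2.COLOR_BGR2HSV)
cv2.imwrite("pics/crop1.png",cv2.resize(im[170:310,160:420],None,fx=3,fy=3,interpolation=cv2.INTER_CUBIC))
w=cv2.inRange(hsv,(0,0,170),(180,60,255)); w[:225]=0; w[310:]=0; w[:,:220]=0;w[:,370:]=0
print("covers",rects(c,w,.008))
g=cv2.inRange(hsv,(0,0,60),(180,80,220)); m=g.copy(); m[:,265:]=0;m[:,:160]=0;m[:180]=0;m[242:]=0
print("mat",rects(c,m,.004))
d=g.copy(); d[:,:302]=0;d[:,405:]=0;d[:185]=0;d[242:]=0
print("dock",rects(c,d,.05))
print("hsv mat,dock",hsv[211,214],hsv[228,340],hsv[300,250])
E
```

```text
covers [(0.4394, 0.1546, 71, 81, 70.5), (0.442, -0.1567, 71, 82, 60.1), (0.4545, -0.0113, 71, 81, 88.6), (0.5121, -0.1808, 204, 34, 88.7), (0.5299, 0.1611, 127, 14, 88.7)]
mat [(0.5904, 0.246, 150, 307, 1.8)]
dock [(0.5561, -0.2229, 166, 310, 4.1)]
hsv mat,dock [ 30  15 171] [ 24  17 210] [111 125  88]
```

View pics/crop1.png

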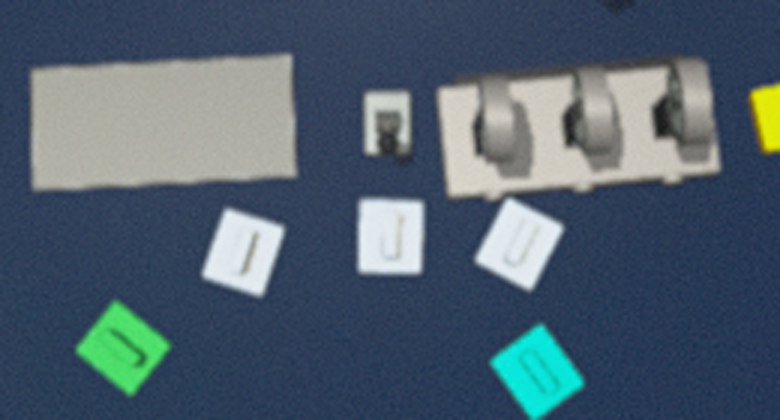

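The crop confirms three white covers, distinct from the green and turquoise ones, and three grey-headed meters in the dock. Dock corners are at full-image (309.3,235), (400,227.3) and (306,199), and the switch block is around (289,211). Next I compute these in world coordinates.

```bash
python3 - <<'E'
from h import *
c=read_camera("top"); s=read_camera("scene")
k=lambda x,y:(160+x/3,170+y/3)
p=onplane(c,[k(448,196),k(720,172),k(438,87)],.05); print("dock FL FR BL",p.round(4).tolist())
FL,FR,BL=p[:,:2]; u=(FR-FL)/np.linalg.norm(FR-FL); yaw=np.arctan2(-u[0],-u[1])*-1
y=-u; yaw=np.arctan2(-y[0],y[1]); x=np.array([np.cos(yaw),np.sin(yaw)])
print("len",np.linalg.norm(FR-FL),np.linalg.norm(BL-FL),"yaw",np.degrees(yaw))
D=FL-y*.15+x*.06; print("dock",D)
for i in(-1,0,1): print("sock",D+y*.1*i, "scene px head", proj(s,[*(D+y*.1*i),.173]).round(0))
m=onplane(c,[k(32,68),k(292,56),k(297,176),k(33,190)],.004)[:,:2]; print("mat",m.round(4).tolist(),m.mean(0))
b=onplane(c,[k(365,92),k(410,92),k(410,155),k(365,155)],.025)[:,:2];print("sw base",b.round(4).tolist(),b.mean(0))
t=onplane(c,[k(388,146)],.083);print("tip",t)
cv2.imwrite("pics/crop2.png",cv2.resize(s["color"][135:285,190:350],None,fx=4,fy=4,interpolation=cv2.INTER_CUBIC))
E
```

```text
dock FL FR BL [[0.4913, -0.0779, 0.05], [0.5114, -0.3787, 0.05], [0.6139, -0.0702, 0.05]]
len 0.30142365360613105 0.12285996670536804 yaw 3.8268738465230276
dock [ 0.56115539 -0.22358722]
sock [ 0.56782958 -0.32336425] scene px head [[217. 157.]]
sock [ 0.56115539 -0.22358722] scene px head [[233. 167.]]
sock [ 0.5544812 -0.1238102] scene px head [[251. 178.]]
mat [[0.6554, 0.3956], [0.6626, 0.0953], [0.5232, 0.0914], [0.5137, 0.3926]] [0.5887163 0.2437247]
sw base [[0.6147, 0.0118], [0.6135, -0.0392], [0.5415, -0.0375], [0.5426, 0.0132]] [ 0.57806052 -0.01291841]
tip [[ 0.54368191 -0.01288714  0.083     ]]
```

View pics/crop2.png

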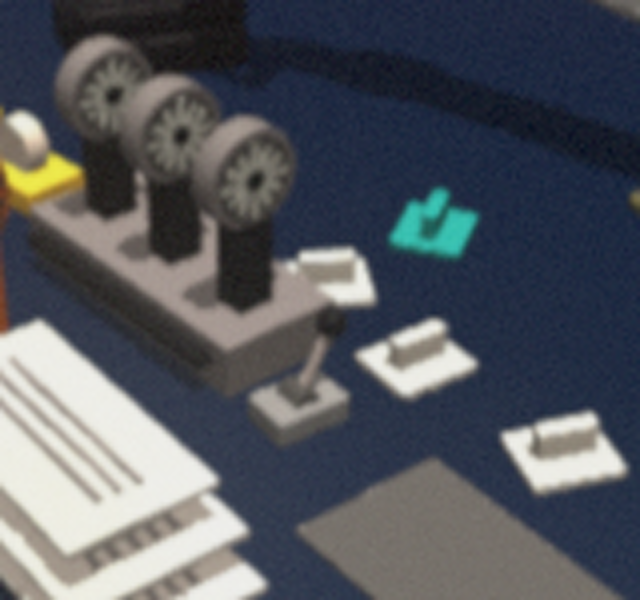

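The scene crop shows three meters, whose hubs match the predicted pixels within about 3 px. The switch lever leans towards the robot with its ball at crop (330,320). Next I push the switch.

```bash
cat >> h.py <<'E'
def down(yaw):  # tool down, closing axis (tool y) at yaw from world y; picks the half turn that suits joint 7
    return (R.from_euler('z',yaw)*R.from_euler('x',np.pi)).as_quat()
def best(pos,yaw):
    b=None
    for k in(0,np.pi):
        q=down(yaw+k); j=inverse_kinematics(pos,q)
        if j is not None:
            d=np.abs(j-sense()["joints"]).max()
            if b is None or d<b[0]: b=(d,q)
    return b[1]
E
python3 - <<'E'
from h import *
p=[.455,-.006,.45]; q=best(p,np.pi/2)
movep(p,q); grip(0)
print(sense()["joints"].round(2))
move_straight([.455,-.006,.236])
print(sense()["contact_force"].round(2))
g=move_straight([.60,-.006,.236],vel=.05,guard=10)
s=sense();print(g,s["eef_pos"],s["contact_force"].round(2),s["time_s"])
move_straight(s["eef_pos"]-[.03,0,0]);move_straight(sense()["eef_pos"]+[0,0,.2])
c=read_camera("scene");cv2.imwrite("pics/sw.png",cv2.resize(c["color"][135:285,190:350],None,fx=4,fy=4))
w=read_camera("wrist");cv2.imwrite("pics/w0.png",w["color"]);print(w["camera_matrix"],w["T"].round(3))
E
```

```text
[ 0.27  0.44 -0.53  1.98  0.3   0.8  -0.43]
[-0.97  0.03  0.62]
True [ 0.5879311  -0.00592116  0.23509171] [0.51 0.39 1.66] 7.6083
[[325.1922621    0.         277.18671476]
 [  0.         325.1922621  211.13436959]
 [  0.           0.           1.        ]] [[ 1.     0.003 -0.01   0.557]
 [ 0.    -0.964 -0.266  0.063]
 [-0.01   0.266 -0.964  0.414]
 [ 0.     0.     0.     1.   ]]
```

View pics/sw.png

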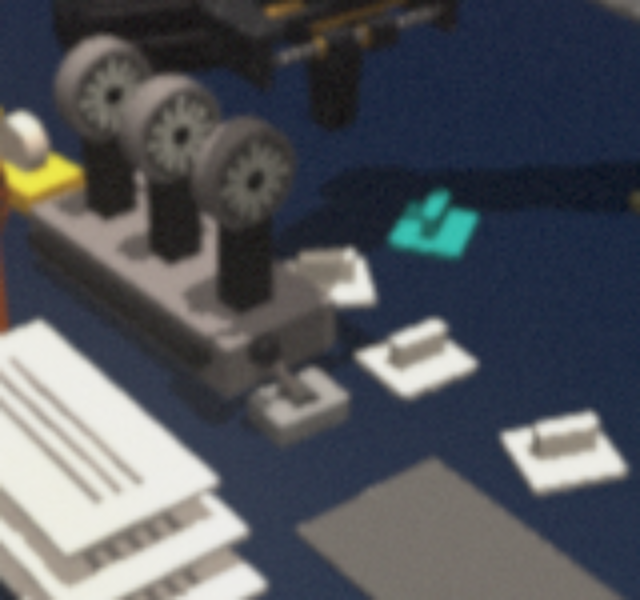

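The lever now leans away, with its ball at crop (265,345). Next I check that against the expected pixel and look at the meters from above with the wrist camera.

```bash
cat >> h.py <<'E'
def wray(c,uv):
    K=c["camera_matrix"]; uv=np.atleast_2d(uv)
    d=(uv-[K[0,2],K[1,2]])/K[0,0]; r=np.linalg.norm(d,axis=1)[:,None]; n=d/np.maximum(r,1e-9)
    return np.c_[n*np.sin(r),np.cos(r)]@c["T"][:3,:3].T
def wplane(c,uv,z):
    d=wray(c,uv);o=c["T"][:3,3]; return o+d*((z-o[2])/d[:,2])[:,None]
E
python3 - <<'E'
from h import *
s=read_camera("scene")
for a in(.5,.4,.3): print(a,proj(s,[.578+.07*np.sin(a),-.013,.022+.07*np.cos(a)]))
yaw=np.radians(3.83)
p=[.561,-.2236,.48]; movep(p,best(p,yaw)); print(sense()["joints"].round(2))
w=read_camera("wrist");cv2.imwrite("pics/w1.png",w["color"]);np.save("w1.npy",w["T"]);print(w["T"].round(4).tolist(),sense()["eef_pos"])
E
```

```text
0.5 [[256.76341592 221.60933286]]
0.4 [[258.39070129 220.15017526]]
0.3 [[260.08348165 218.83256569]]
[ 0.36  0.58 -0.1   1.54  0.06  1.03 -1.26]
[[0.0714, -0.9614, -0.2657, 0.6286], [-0.9974, -0.0695, -0.0167, -0.2164], [-0.0024, 0.2662, -0.9639, 0.4587], [0.0, 0.0, 0.0, 1.0]] [ 0.56144287 -0.22139687  0.47936583]
```

View pics/w1.png

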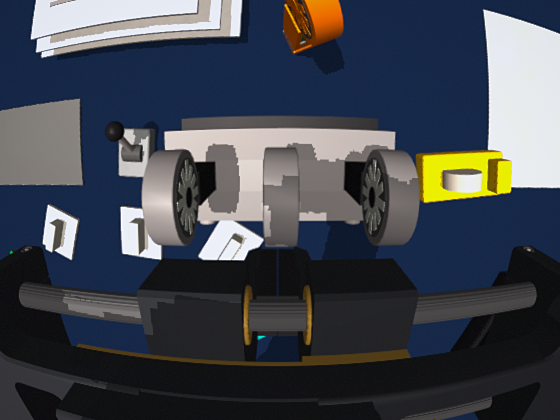

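The switch reads off: the ball is at scene pixel (256,221), against (257,222) expected at the stop. The wrist view shows the middle head strip at columns about 264–300 and the dock's back corners at (165,131) and (395,131). I refine the dock pose from these.

```bash
python3 - <<'E'
from h import *
w=read_camera("wrist"); g=cv2.cvtColor(w["color"],cv2.COLOR_BGR2GRAY)
b=wplane(w,[(165,131),(395,131)],.05);print("back corners",b.round(4).tolist(),np.linalg.norm(b[0]-b[1]))
yv=(b[0]-b[1])[:2];yv/=np.linalg.norm(yv);yaw=np.arctan2(-yv[0],yv[1]);x=np.array([np.cos(yaw),np.sin(yaw)])
print("yaw",np.degrees(yaw),"dock",b[:,:2].mean(0)-.06*x)
for r in(170,190,200):
    e=np.abs(np.diff(g[r,240:325].astype(int)));i=np.argsort(-e)[:5]+240;print(r,sorted(i))
for z in(.218,.21):
  print(z,wplane(w,[(264,190),(300,190),(264,160),(300,160)],z).round(4).tolist())
E
```

```text
back corners [[0.6128, -0.07, 0.05], [0.6349, -0.3674, 0.05]] 0.2982556781273803
yaw 4.237241032208188 dock [ 0.56400859 -0.22315489]
170 [np.int64(261), np.int64(262), np.int64(264), np.int64(297), np.int64(298)]
190 [np.int64(262), np.int64(263), np.int64(264), np.int64(298), np.int64(300)]
200 [np.int64(262), np.int64(263), np.int64(264), np.int64(298), np.int64(300)]
0.218 [[0.5782, -0.2087, 0.218], [0.5802, -0.2358, 0.218], [0.6009, -0.2072, 0.218], [0.6029, -0.2339, 0.218]]
0.21 [[0.5765, -0.2085, 0.21], [0.5786, -0.2365, 0.21], [0.6, -0.2069, 0.21], [0.602, -0.2345, 0.21]]
```

Both views agree: dock centre (0.5625, -0.2233), yaw about 4.0°. I start with the meter nearest the mat, placing it in the farthest slot.

```bash
cat >> h.py <<'E'
D=np.array([.5625,-.2233]); DY=np.radians(4.0); M=np.array([.589,.244]); MY=np.radians(1.6)
def off(o,yaw,x,y): return o+R.from_euler('z',yaw).as_matrix()[:2,:2]@[x,y]
def line(xy,z,q=None,**k): return move_straight([xy[0],xy[1],z],q,**k)
def meter(ys,ym):
    a=off(D,DY,0,ys); b=off(M,MY,0,ym)
    q=best([*a,.45],DY); movep([*a,.45],q); grip(.7); sleep(.3); print("above",sense()["eef_pos"]-[*a,.45])
    f=line(a,.331,vel=.1,guard=12); print("blocked",f); 
    if f: return
    grip(0); s=sense(); print("grip",s["grip_width"],s["gripper_force"],s["contact_force"].round(1))
    line(a,.366,vel=.04); print("pulled",sense()["contact_force"].round(1),sense()["grip_width"])
    line(a,.46,vel=.1); sleep(.2); print(sense()["contact_force"].round(1),sense()["time_s"])
    line(b,.46,best([*b,.46],MY),vel=.2); line(b,.335,vel=.1); sleep(.4)
    f=line(b,.305,vel=.02,guard=3); print("touch",f,sense()["eef_pos"],sense()["contact_force"].round(1))
E
python3 - <<'E'
from h import *
meter(.1,.09)
for n in("scene","wrist"): cv2.imwrite(f"pics/m0{n}.png",read_camera(n)["color"])
E
```

```text
above [-2.23740183e-06  1.11616063e-05  6.85408047e-06]
blocked False
grip 0.31587399720105386 29.9790320021566 [-0.3 -0.7  1. ]
pulled [-0.1 -1.1 -3.3] 0.3178654271410469
[-0.  -0.7 -2.4] 16.65
touch True [0.58650418 0.33387855 0.31706821] [ 0.6 -0.7  4.2]
```

View pics/m0scene.png

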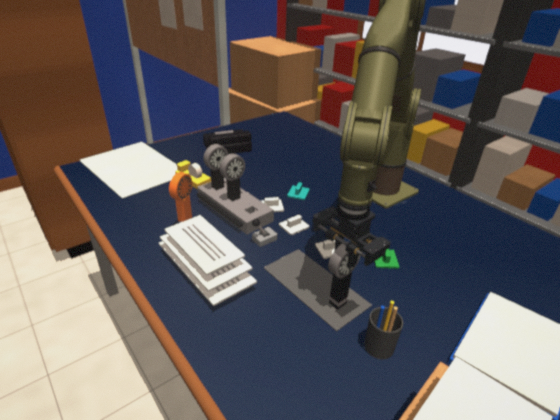

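The meter is at the mat, touching at TCP z = 0.317 as predicted, with its foot around (340,303) and head at (340,262). I check the tilt through projection and then release.

```bash
python3 - <<'E'
from h import *
c=read_camera("scene"); b=off(M,MY,0,.09)
print(proj(c,[[*b,.159],[*b,.117],[*b,.004]]).round(1))
print("moment",sense()["moment"].round(3))
cv2.imwrite("pics/m0z.png",cv2.resize(c["color"][230:320,290:390],None,fx=6,fy=6,interpolation=cv2.INTER_CUBIC))
E
```

```text
[[345.  259. ]
 [342.9 271.5]
 [338.  302.3]]
moment [-0.044  0.177  0.064]
```

View pics/m0z.png

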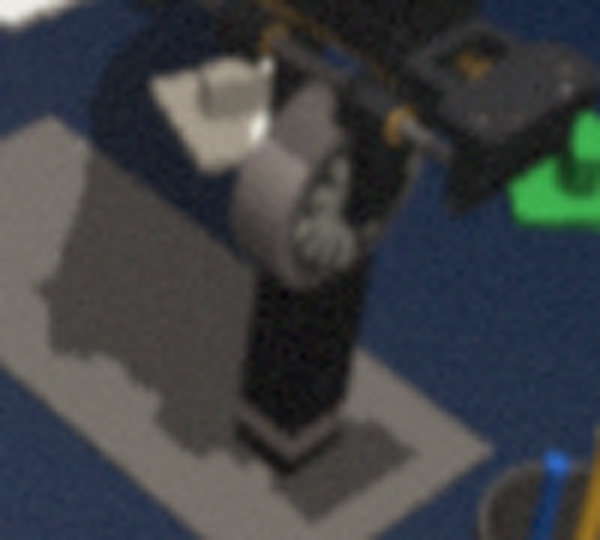

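The foot centre is at about (338,302) and the handle follows the vertical projection, so the meter is upright and fully on the mat. I release it and do the next one.

```bash
cat >> h.py <<'E'
def release():
    grip(.6); sleep(.3); p=sense()["eef_pos"]; line(p[:2],.46,vel=.1); sleep(.2)
E
python3 - <<'E'
from h import *
release(); cv2.imwrite("pics/a.png",read_camera("scene")["color"])
meter(0,0)
c=read_camera("scene"); b=off(M,MY,0,0);print(proj(c,[[*b,.159],[*b,.117],[*b,.004]]).round(1))
im=c["color"];cv2.imwrite("pics/m1z.png",cv2.resize(im[200:320,270:390],None,fx=5,fy=5,interpolation=cv2.INTER_CUBIC))
E
```

```text
above [-1.10987966e-05 -1.05915057e-05 -1.94097911e-07]
blocked False
grip 0.3167569639905416 29.981754688778892 [ 1. -0.  0.]
pulled [ 0.1 -0.5 -3.2] 0.3176898889649672
[-0.2 -0.2 -3.2] 31.5667
touch True [0.58905049 0.24392427 0.31707212] [-0.3 -0.2  5. ]
[[319.7 241.3]
 [318.4 253.5]
 [315.  283.7]]
```

View pics/m1z.png

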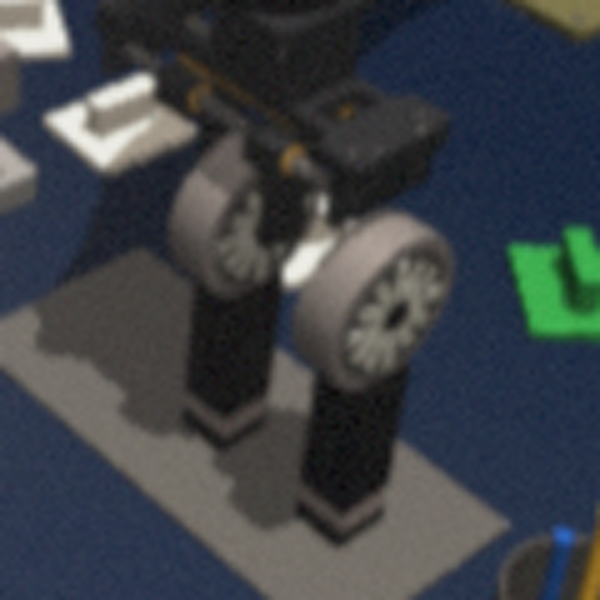

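The first meter stands free and the second is upright at its slot. I release it, bring the third, then measure the covers again.

```bash
cat >> h.py <<'E'
def covers(c):
    hsv=cv2.cvtColor(c["color"],cv2.COLOR_BGR2HSV); w=cv2.inRange(hsv,(0,0,170),(180,60,255)); w[:180]=0; w[330:]=0; w[:,:130]=0; w[:,460:]=0
    return [r for r in rects(c,w,.008) if min(r[2:4])>60 and max(r[2:4])<95]
E
python3 - <<'E'
from h import *
release(); meter(-.1,-.09); release()
p=[.45,-.25,.5]; movep(p,best(p,DY))
c=read_camera("scene");t=read_camera("top"); print(sense()["time_s"],covers(t))
z=[cv2.resize(c["color"][170:320,190:390],(400,300)),cv2.resize(t["color"][170:320,160:420],(400,231))]
z[1]=cv2.copyMakeBorder(z[1],0,69,0,0,cv2.BORDER_CONSTANT); cv2.imwrite("pics/both.png",np.hstack(z))
E
```

```text
above [ 1.16574241e-06 -1.32182618e-05  9.56940480e-06]
blocked False
grip 0.318136756534774 29.983069610316306 [ 0.5 -0.3  0.3]
pulled [ 0.6 -0.5 -3.8] 0.3143953399640344
[-0.5 -0.5 -3.6] 46.4167
touch True [0.59157826 0.15397074 0.31702746] [ 0.7 -0.2  4.1]
56.0 [(0.4394, 0.1547, 71, 81, 70.5), (0.4421, -0.1567, 71, 82, 60.1)]
```

View pics/both.png

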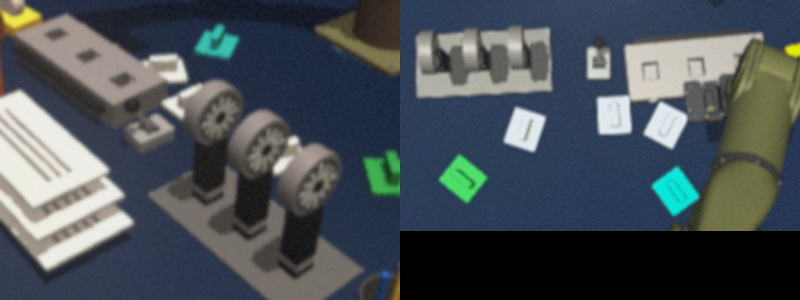

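All three meters stand upright on the mat and the sockets are empty. The middle cover has been knocked to about top pixel (300,245), so I re-measure it in its own window. Then I place the first cover.

```bash
cat >> h.py <<'E'
def near(c,u,v,r=22):
    hsv=cv2.cvtColor(c["color"],cv2.COLOR_BGR2HSV); w=cv2.inRange(hsv,(0,0,170),(180,60,255)); m=np.zeros_like(w); m[v-r:v+r,u-r:u+r]=w[v-r:v+r,u-r:u+r]
    return rects(c,cv2.morphologyEx(m,cv2.MORPH_OPEN,np.ones((3,3))),.008)
def cover(r,ys):
    x,y,w,h,a=r; yaw=np.radians((a if w<h else a+90)-90); yaw=(yaw+np.pi/2)%np.pi-np.pi/2
    a=np.array([x,y]); b=off(D,DY,0,ys)
    movep([*a,.32],best([*a,.32],yaw)); grip(.6); sleep(.2)
    f=line(a,.177,vel=.12,guard=8); print("blocked",f)
    if f: return
    grip(0); print("grip",sense()["grip_width"],sense()["gripper_force"])
    line(a,.32,vel=.15); print("held",sense()["grip_width"])
    line(b,.32,best([*b,.32],DY),vel=.2); line(b,.235,vel=.15); sleep(.3)
    f=line(b,.22,vel=.02,guard=3); print("touch",f,sense()["eef_pos"]); grip(.6); sleep(.2); line(b,.34,vel=.15); print(sense()["time_s"])
E
python3 - <<'E'
from h import *
t=read_camera("top"); print(near(t,300,245,21)); print(near(t,333,250))
cover(near(t,333,250)[0],-.1)
p=[.40,-.3,.5]; movep(p,best(p,DY))
t=read_camera("top"); print(covers(t),near(t,300,245,21))
E
```

```text
[(0.4808, -0.0613, 109, 109, 88.8)]
[(0.4419, -0.1566, 71, 82, 60.1), (0.5096, -0.1399, 109, 21, 88.7)]Traceback (most recent call last):
  File "<stdin>", line 3, in <module>
  File "h.py", line 61, in cover
    f=line(a,.177,vel=.12,guard=8); print("blocked",f)
  File "h.py", line 38, in line
    def line(xy,z,q=None,**k): return move_straight([xy[0],xy[1],z],q,**k)
                                      ~~~~~~~~~~~~~^^^^^^^^^^^^^^^^^^^^^^^
cell.MotionError: the arm cannot follow that straight line within its joint ranges
```

```bash
python3 - <<'E'
from h import *
print(sense()["joints"].round(2),sense()["eef_pos"].round(3))
for k in(0,np.pi):
  for z in(.177,.25,.32):
    j=inverse_kinematics([.4419,-.1566,z],down(np.radians(-29.9)+k)); print(k,z,None if j is None else j.round(2))
t=read_camera("top"); hsv=cv2.cvtColor(t["color"],cv2.COLOR_BGR2HSV)
print(hsv[245,292],hsv[245,300],hsv[238,296],hsv[250,333],hsv[228,320],hsv[232,312])
cv2.imwrite("pics/c.png",cv2.resize(t["color"][190:280,260:380],None,fx=5,fy=5,interpolation=cv2.INTER_CUBIC))
E
```

```text
[ 0.21  0.64  0.05  2.12 -0.08  0.39 -1.76] [ 0.442 -0.157  0.32 ]
0 0.177 [ 0.26  0.93 -0.03  2.17  0.5   0.05 -2.35]
0 0.25 [ 0.23  0.78  0.03  2.16 -0.09  0.2  -1.76]
0 0.32 [ 0.21  0.64  0.05  2.12 -0.08  0.39 -1.76]
3.141592653589793 0.177 [ 0.9   1.3  -1.26  2.13  1.5   1.17 -0.12]
3.141592653589793 0.25 [ 0.91  1.12 -1.26  2.12  1.31  1.09 -0.03]
3.141592653589793 0.32 [ 0.21  0.64  0.05  2.12 -0.08  0.39 -1.76]
[103  15 237] [ 99  14 236] [ 98  22 219] [30 79 77] [100   8  96] [113  11  96]
```

View pics/c.png

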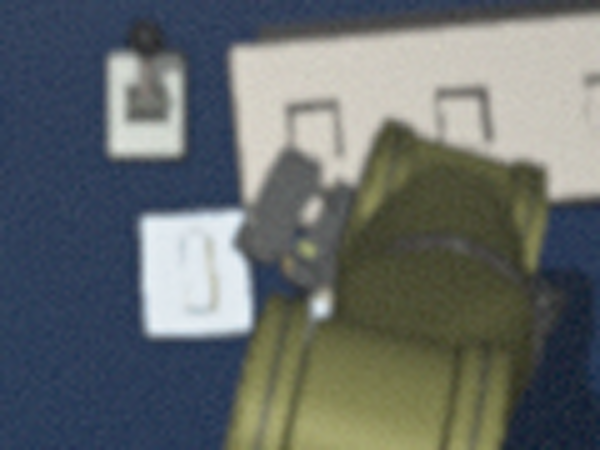

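The crop shows the middle cover at (299,245), flat, beside the dock's front-left corner. The pick near the base runs into the joint 6 limit. I'll tilt the tool 0.15 rad about the closing axis, tips towards the base, for both pick and place, which keeps the plate flat.

```bash
cat >> h.py <<'E'
def tilted(g,yaw,t):  # TCP pose with grasp point g, tips leaning to the base by t about the closing axis
    b=None
    for k in(0,np.pi):
        r=R.from_euler('z',yaw)*R.from_euler('y',t)*R.from_euler('x',np.pi)*R.from_euler('z',k)
        p=np.array(g)-.147*r.apply([0,0,1]); j=inverse_kinematics(p,r.as_quat())
        if j is not None:
            d=np.abs(j-sense()["joints"]).max()
            if b is None or d<b[0]: b=(d,p,r.as_quat())
    return b[1:]
def cover(r,ys,t=.15,o=.45):
    x,y,w,h,a=r; yaw=np.radians((a if w<h else a+90)-90); yaw=(yaw+np.pi/2)%np.pi-np.pi/2
    b=off(D,DY,0,ys)
    p,q=tilted([x,y,.17],yaw,t); movep(p,q); grip(o); sleep(.2)
    up=p; dn=p-[0,0,.139]; print(sense()["joints"].round(2))
    f=move_straight(dn,vel=.12,guard=8); print("blocked",f)
    if f: return
    grip(0); print("grip",sense()["grip_width"],sense()["gripper_force"])
    move_straight(up,vel=.15); print("held",sense()["grip_width"])
    p,q=tilted([*b,.17],DY,t); move_straight(p,q,vel=.2); move_straight(p-[0,0,.08],vel=.15); sleep(.3)
    f=move_straight(p-[0,0,.097],vel=.02,guard=3); print("touch",f,sense()["eef_pos"]-p); grip(o); sleep(.2); move_straight(p,vel=.15); print(sense()["time_s"])
E
python3 - <<'E'
from h import *
cover((0.4419,-0.1566,71,82,60.1),-.1)
p=[.42,-.42,.45]; movep(p,best(p,DY))
t=read_camera("top"); hsv=cv2.cvtColor(t["color"],cv2.COLOR_BGR2HSV)
w=cv2.inRange(hsv,(60,0,190),(140,45,255)); m=np.zeros_like(w); m[224:270,270:325]=w[224:270,270:325]
print(rects(t,m,.008)); print(covers(t))
cv2.imwrite("pics/d.png",cv2.resize(t["color"][180:290,210:410],None,fx=4,fy=4,interpolation=cv2.INTER_CUBIC))
E
```

```text
[ 0.25  0.69  0.03  1.99 -0.09  0.61 -1.74]
blocked False
grip 0.18263337364540902 29.993391972966492
held 0.1795877503181892
touch True [ 2.51764036e-05  1.53656272e-05 -8.87042168e-02]
65.275
[(0.4666, -0.0428, 81, 69, 1.8)]
[(0.4393, 0.1544, 72, 81, 70.4)]
```

View pics/d.png

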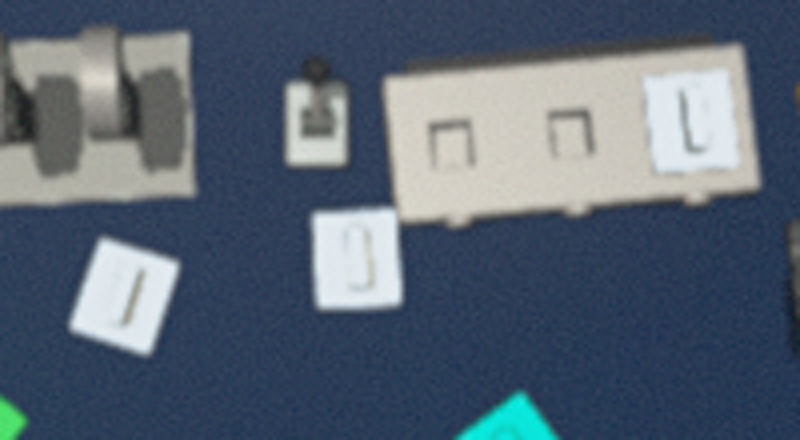

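The first cover lies over the far socket, with its plate centre at crop (693,121). The open sockets are at (452,143) and (571,135). I check these against the dock pose, then place the other two covers.

```bash
python3 - <<'E'
from h import *
t=read_camera("top")
for u,v,z,y in((452,143,.05,.1),(571,135,.05,0),(693,121,.058,-.1)): print(onplane(t,[(210+u/4,180+v/4)],z)[0,:2]-off(D,DY,0,y))
cover((0.4666,-0.0428,81,69,1.8),0)
p=[.42,-.42,.45]; movep(p,best(p,DY))
t=read_camera("top"); r=covers(t); print(r)
E
```

```text
[ 0.00035882 -0.00169475]
[-0.00209274 -0.00109147]
[-0.00082946 -0.00169472]
[ 0.06  0.69 -0.11  1.99  0.12  0.62 -1.68]
blocked False
grip 0.1835885933728769 29.999831188470125
held 0.17902577124192603
touch True [ 4.06045984e-05  1.09420858e-05 -8.87494488e-02]
75.1917
[(0.4393, 0.1544, 72, 81, 70.4)]
```

```bash
python3 - <<'E'
from h import *
cover((0.4393,0.1544,72,81,70.4),.1)
p=[.42,-.42,.45]; movep(p,best(p,DY))
t=read_camera("top"); c=read_camera("scene")
hsv=cv2.cvtColor(t["color"],cv2.COLOR_BGR2HSV); w=cv2.inRange(hsv,(60,0,180),(140,45,255)); w[:190]=0;w[245:]=0;w[:,:302]=0;w[:,405:]=0
for r in rects(t,w,.058): print(r,[np.round(np.array(r[:2])-off(D,DY,0,y),4).tolist() for y in(.1,0,-.1) if abs(r[1]-off(D,DY,0,y)[1])<.04])
a=cv2.resize(t["color"][180:290,160:420],(790,334)); b=cv2.resize(c["color"][150:320,190:390],(300,255))
b=cv2.copyMakeBorder(b,0,0,0,490,cv2.BORDER_CONSTANT); cv2.imwrite("pics/fin.png",np.vstack([a,b]))
E
```

```text
[ 0.15  0.82 -0.89  2.    0.71  0.79  0.08]
blocked False
grip 0.17886626296981362 29.999941033311188
held 0.18032732499699977
touch True [ 2.79857079e-05  1.43393999e-05 -8.87642851e-02]
86.325
(0.5555, -0.1226, 83, 74, 5.1) [[-0.0, 0.0009]]
(0.5613, -0.2221, 85, 73, 3.8) [[-0.0012, 0.0012]]
(0.5691, -0.3216, 84, 74, 4.4) [[-0.0004, 0.0015]]
```

View pics/fin.png

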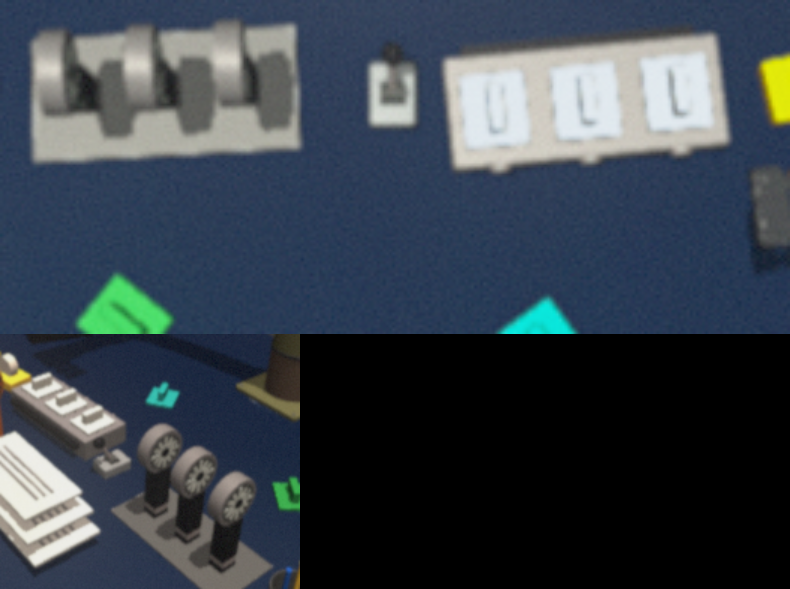

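All three covers lie flat within about 2 mm of their socket centres. The meters stand on the mat, the switch is over and the arm is clear, so I hand in.

```bash
python3 -c "
from cell import *
print(finish_job())"
```

```text
the job is handed in; nothing more can be done
None
```

The job is handed in, with no verdict returned: my last images show the switch off, all three meters upright and free on the mat, and a white cover flat within about 2 mm of each socket centre.

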